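# Bring the sanding bench back on after a trip

### The job

The bench supply has tripped and the sanding bench is off: bring it back on with light fingertip presses, in this order: press the round Reset button on the bench power box, tap the round On button of the dust extractor's remote where it lies, then push the sander's plain round Start button fully in, so that it stays in. Press gently, do not pick up or shift the remote or anything else on the bench, and keep off the Test, Off and Stop buttons. Finish clear of everything.

Things in the scene. Friction and masses are not known exactly. Their poses are not given: they have to be found in the camera images.
- power_box: bench power box, screwed down: low grey box with a black top, 110 (x) x 310 (y) x 65 mm high, screw-down feet at both ends (380 mm over the feet). Origin: centre of its underside, z up. Three sockets with closed flaps (9 mm high) sit on top from the middle to the -y end; the white breaker plate with the Reset and Test buttons is at the +y end.
- reset (a joint): Reset button of the power box, grey, round, 24 mm across, standing 10 mm proud of the box's top, at (-20, +85) mm in the box's x, y. Joint value = how far it is pressed down: 0 out, 0.007 m at its stop. Sprung: starts to move at 1.5 N, 4.3 N at 3 mm, 8 N at the stop, comes back by itself. It counts as pressed beyond 3 mm.
- reset_top (a point): centre of the Reset button's top face (75 mm above the bench when out); z points up, out of the face
- test (a joint): Test button of the power box, not to be pressed: small grey square, 11 mm, only 3 mm proud, at (28, 122) mm in the box's x, y, 61 mm from Reset. Value 0 out, 0.003 m pressed in.
- remote: loose hand remote of the dust extractor, lying flat on the bench: black case 130 (x) x 52 (y) x 20 mm, about 0.15 kg, with a wire loop at its -x end. Origin: centre of its underside, z up.
- remote_on (a joint): On button of the remote, grey, round, 25 mm across, 8 mm proud of the case, at (30, 0) mm in the remote's x, y (the end away from the wire loop). Value = how far it is pressed: 0 out, 0.005 m at its stop. Sprung: starts to move at 1.5 N, 4.5 N at 2.5 mm, 7.5 N at the stop, comes back by itself. Pressed beyond 2.5 mm it counts.
- remote_on_top (a point): centre of the On button's top face (28 mm above the bench when out); z points up, out of the face
- remote_off (a joint): Off button of the remote, not to be pressed: small grey square, 13 mm, 3 mm proud, at (-25, 0) mm in the remote's x, y, 55 mm from On. Value 0 out, 0.003 m pressed in.
- sander: belt and disc sander, fixed on the robot's left: grey base 270 (x) x 460 (y) mm, 100 mm belt along y, its top 206 mm up; disc with table (255 mm up) at +y. Origin: on the bench under its middle, z up; front faces its -x. Switch plinth in front, 160 mm wide: its face's middle is 74 mm up at (-177, -50) mm, sloping down to the front, 0.35 rad from level; the belt arm stands 140 mm behind it
- sander_start (a joint): Start button on the plinth: the plain grey round one, 25 mm across, standing 15 mm out of the sloping face, at (-177, -80) mm in the sander's x, y. Value = how far it is pushed in along the normal of the face: 0 out, 0.007 m fully in. No spring: it slides against about 3 N to a firm stop and stays where it is pushed.
- sander_start_top (a point): centre of the Start button's top face; its z axis is the outward normal of the sloping face (against z the button is pushed in); it moves in with the button
- sander_stop (a joint): Stop button on the plinth, not to be pressed: a mushroom head, 34 mm across, standing 21 mm out of the face, 60 mm from Start towards the sander's +y (towards the disc). Value 0 out, 0.006 m pressed in.
- tape: loose black tape measure, 70 x 68 x 36 mm, beside the remote. Origin: centre of its underside
- screwdriver: loose yellow screwdriver, 170 mm long, lying beside the remote. Origin: centre of its underside
- offcut: loose wooden offcut, 60 x 140 x 44 mm, near the power box. Origin: centre of its underside
- sanding_block: loose cork sanding block, 62 x 100 x 34 mm, near the power box. Origin: centre of its underside
- glue: loose white glue bottle, 60 mm across, 170 mm tall, standing far on the bench. Origin: centre of its underside
- mallet: loose beech mallet lying far on the bench, head 75 x 130 x 60 mm, handle 240 mm. Origin: centre of the head's underside
- chisel: loose yellow-handled chisel, 250 mm long, 26 mm high, lying far on the bench. Origin: near its middle, on its underside

How it is judged (in metres and radians):
On the way, in this order (a step that is already met when the one before it is completed fails the run):
1. the Reset button of the power box is pressed, by 3 mm or more (value of joint reset above 0.003 m), for 0.04 s.
2. then the On button of the remote is pressed, by 2.5 mm or more (value of joint remote_on above 0.0025 m), for 0.04 s.
3. then the sander's Start button is pushed in, at least 5 of its 7 mm (value of joint sander_start above 0.005 m), for 0.04 s.
At the end, for the whole second after the job is handed in: The sander's Start button is in by at least 5 mm of 7 and stays there; Reset and On have come back out (within 1 mm) and Test, Off and Stop are out; the remote lies flat on the bench at rest within 30 mm of where it was, and so does every loose thing (value of joint sander_start above 0.005 m and value of joint each of reset, remote_on, test, remote_off, sander_stop below 0.001 m and height (world z) of remote below 0.01 m and angle between remote's own z axis and vertical below 0.1 rad and linear speed of remote below 0.02 m/s and distance of each of remote, tape, screwdriver, offcut, sanding_block, glue, mallet, chisel from where it was at the start of the episode below 0.03 m); the robot touches nothing.
It fails at once if Test, Off or Stop is pressed in (1.5 mm or more) (value of joint any of test, remote_off, sander_stop above 0.0015 m).
It fails at once if the remote is picked up, tipped or shifted by 30 mm (height (world z) of remote above 0.012 m or angle between remote's own z axis and vertical above 0.25 rad or distance of remote from where it was at the start of the episode above 0.03 m).
It fails at once if the fingers press harder than 20 N on the power box or the remote, or harder than 30 N on the sander (contact force between the fingers and power_box above 20 N or contact force between the fingers and remote above 20 N or contact force between the fingers and sander above 30 N).
It fails at once if another loose thing is shifted or lifted by 30 mm (distance of any of tape, screwdriver, offcut, sanding_block, glue, mallet, chisel from where it was at the start of the episode above 0.03 m).
It also fails if it takes over 48 s, if anything falls off the work surface, if the arm or the gripper's body presses on something with over 40 N, if the wrist force passes 120 N, or if a joint passes its speed limit or range.

### The arm

A 6-joint arm with a two-finger parallel gripper is mounted at the origin on the work surface. World frame = base frame: x ahead of the robot, y to its left, z up, the work surface at z = 0. Lengths are in mm, angles in rad, forces in N, time in s.
With the tool pointing down it reaches from about 400 to 925 mm from the base axis. Payload 12.5 kg.
Tool frame: the origin (TCP) lies midway between the tips of the shut fingers; the grasp point (between the pads) lies 19 mm behind it; z points along the fingers, y is the line along which they close (so a half turn about z gives the same grasp; the last joint's range is limited). The gripper opens to 95 mm and grips with 3 to 60 N. Pads are 20 mm wide; open, the fingers measure 119 mm over their backs; the gripper's body (75 mm by 180 mm) begins 59 mm behind the grasp point.
Start: joints at [-1.448, 0.491, 1.559, -0, 1.092, -0.106], TCP at [141.778, -608.727, 190.161] pointing down, gripper open.
Joint ranges: [-3.1, 3.1], [-0.84, 2.19], [0.05, 2.79], [-1.13, 4.28], [0.06, 2.93], [-2.69, 2.69]. Speed limits (rad/s): [2.22, 2.22, 2.79, 3.14, 3.14, 3.14].

### API

Orientations are given as [roll, pitch, yaw] about the fixed x, y, z axes, in that order (R = Rz(yaw) Ry(pitch) Rx(roll)).
In Python, from cell import env gives the robot as it stands.
- The arm moves only by the tool carry_out, never from a script. Its argument "series" is a list of rows, each a list of 4 numbers: the shift along the world's x, y, z normalised to -1 to 1, where 1 is 5 cm, then the turn about the world's z normalised to -1 to 1, where 1 is 6 degrees. In form: [[x, y, z, turn], ...]. A call has exactly 5 rows; each row shifts and turns the commanded pose from where the row before left it; what a row does not reach is not made up. A row lasts 1/10 s, in which the tool goes at most 50 mm and 8.59 degrees, less where a joint would pass 70% of its speed; a pose out of reach is approached as far as the arm can. A call with a number of a shift or a turn outside -1 to 1 is refused whole. A call with a gripper value outside its range is refused whole. "fingers" is the closure, from -1 (fully open) to 1 (shut), set as the call begins (left out, the last holds). The fingers move at their own pace and stop on an object; the grip force is fixed at half the most. Time passes only in rows, so rows that do not move let the fingers close, or fill a call up. It gives the time, the measured TCP pose, the force, the opening and the grip force at its end, in the units of the state.
- env.state(): the state, without advancing time (a new reading comes with each control period).
- env.read_camera(name): name is "scene" or "top" or "wrist"; returns the picture (400x640x3 uint8, red, green, blue); there is no depth.
- env.calibration(name): a dict with "K" (3x3 intrinsics, pixels), "dist" ([k1, k2, p1, p2, k3] as OpenCV has them; the pictures are not rectified), "pose" (4x4, takes a point from camera to world coordinates). Camera axes: x right, y down, z forward; pixel columns grow to the right and rows downward; lengths in mm; the calibration is good to about 2 mm. A picture is of the moment at which its call begins: read the wrist's pose just before it. calibration takes no time and is no camera call; for the wrist camera it gives the pose at the moment of the call.
- env.job_done(): hands the job in; it is judged then, once.
Trained networks look in the newest picture that a camera, given by its name, has taken for a name from the list of things; names that differ only in an ending like _2 or _b are one class to them, and where a whole thing is asked for, a point or a joint stands for the part that bears it (a point fixed in the world has none). Each returns a list of dicts, best first, with "conf" (0 to 1); they miss things now and then, are a little off and sometimes report something else, mostly with a low value. They report only what shows in the picture. A call takes as long as a camera call.
- env.look_for(camera, label): "position" ([row, column] as shares, 0 to 1, of the picture: columns of its width, rows of its height, amid what is visible of it).
The state is a dict: "t": time; "joints": joint angles; "qvel": joint speeds; "tau": joint torques, N m; "eef_pos": TCP position; "tcp_rot": TCP orientation; "ft_force": force on the tool from outside, world axes, zero at the start; "moment": the same for the moment, N m; "opening": opening from 0.0 (shut) to 1.0 (fully open); "grip_force": force on a finger pad.
Only numpy, scipy, OpenCV 4.12 (cv2) and the standard library are available. Lean on these libraries where they do the work, as an engineer would, in place of code of your own. Each camera call takes 0.05 s, during which the arm holds its last target. There are 200 camera calls.

## Working session

There is one attempt and no reset: what is moved stays moved. The work goes in short steps, Python scripts to look and compute and a tool call to move; the robot and the scene stay as the last step left them, time stands still between calls to the robot, and variables do not carry over. Pictures are saved under pics/ and viewed, at most 12 in all, crops included, and the job is handed in when it is done.

Besides the shell and the picture viewer there is one more tool, called after "Call:" by a JSON object that holds its "method" and its "body". carry_out: Moves the arm, as the interface text tells. Its arguments: {"type":"object","properties":{"series":{"type":"array","items":{"type":"array","items":{"type":"number","minimum":-1,"maximum":1}}},"fingers":{"type":"number"}},"required":["series"]}

```bash
mkdir -p pics; cat > h.py <<'E'
import numpy as np, cv2
from cell import env
def ray(cam,rc,cal=None):
    c=cal or env.calibration(cam); K=np.array(c["K"],float);d=np.array(c["dist"],float);P=np.array(c["pose"],float)
    uv=np.array([[[rc[1]*640,rc[0]*400]]],float)
    n=cv2.undistortPoints(uv,K,d)[0,0]
    return P[:3,3],P[:3,:3]@np.array([n[0],n[1],1.])
def at(cam,rc,z,cal=None):
    o,d=ray(cam,rc,cal); return o+d*(z-o[2])/d[2]
def proj(cam,p,cal=None):
    c=cal or env.calibration(cam);P=np.linalg.inv(np.array(c["pose"],float))
    r,_=cv2.Rodrigues(P[:3,:3]);uv,_=cv2.projectPoints(np.array(p,float).reshape(-1,1,3),r,P[:3,3],np.array(c["K"],float),np.array(c["dist"],float));return uv[:,0]
E
python3 - <<'E'
from h import *
for c in ["top","scene"]:
    im=env.read_camera(c);cv2.imwrite(f"pics/{c}0.png",im[:,:,::-1])
    print(c,np.round(env.calibration(c)["pose"],2).tolist())
    for n,z in [("power_box",65),("reset_top",75),("test",68),("remote",20),("remote_on_top",28),("remote_off",23),("sander_start_top",95),("sander_stop",100),("sander",150),("tape",36),("screwdriver",20),("offcut",44),("sanding_block",34)]:
        for r in env.look_for(c,n)[:2]:
            print(n,round(r["conf"],2),np.round(np.array(r["position"])*[400,640],1),np.round(at(c,r["position"],z)[:2],0))
print(env.state())
E
```

```text
top [[0.02, -0.99, 0.13, 379.4], [-1.0, -0.02, -0.02, 61.04], [0.02, -0.13, -0.99, 1621.59], [0.0, 0.0, 0.0, 1.0]]
power_box 0.88 [226.1 337.8] [498.  -4.]
power_box 0.57 [265.1 354.7] [383. -56.]
reset_top 0.6 [224.8 316.2] [499.  61.]
reset_top 0.36 [206.5 235. ] [548. 304.]
remote 0.64 [238.1 453. ] [ 472. -363.]
remote_on_top 0.42 [228.6 441.6] [ 500. -325.]
sander_start_top 0.71 [258.3 432.5] [ 407. -282.]
sander_start_top 0.63 [206.3 236.8] [547. 296.]
sander_stop 0.67 [223.5 232.8] [496. 305.]
sander 0.88 [234.2 170.6] [457. 470.]
tape 0.7 [256.8 432.5] [ 413. -295.]
screwdriver 0.81 [227.9 467.8] [ 505. -409.]
offcut 0.91 [266.2 354.9] [380. -58.]
sanding_block 0.59 [195.4 338.5] [595.  -5.]
scene [[-0.46, 0.72, -0.51, 1303.99], [0.89, 0.37, -0.27, 444.54], [-0.01, -0.58, -0.81, 1210.3], [0.0, 0.0, 0.0, 1.0]]
power_box 0.67 [214.  410.9] [482. 304.]
power_box 0.65 [190.4 319.8] [529.  19.]
reset_top 0.38 [190.3 341.7] [504.  82.]
remote 0.87 [151.3 230.6] [ 489. -354.]
remote 0.58 [143.3 256.9] [ 415. -292.]
sander_start_top 0.51 [226.  399.8] [557. 295.]
sander_start_top 0.3
[... 393 characters left out ...]
0. -403.]
{'t': 1.4, 'joints': array([-1.44759128e+00,  4.90878721e-01,  1.55887670e+00,  1.69048239e-05,
        1.09171563e+00, -1.05597242e-01]), 'qvel': array([ 4.83256398e-05, -1.51339413e-03,  1.78393472e-05, -6.48355091e-04,
        8.77496148e-04,  1.25425447e-03]), 'tau': array([-2.83820655e-04, -6.12464905e+01, -2.58429158e+01,  6.93178433e-02,
        4.44918580e-02,  1.26829184e-05]), 'eef_pos': array([ 141.78859483, -608.73292952,  190.1822046 ]), 'tcp_rot': array([ 3.14147015e+00, -2.10261565e-06,  2.28794495e-01]), 'ft_force': array([0.3526486 , 0.23789921, 0.41306866]), 'moment': array([-0.02392514,  0.006837  ,  0.00962253]), 'grip_force': 0.0, 'opening': 0.9990417355331435}
```

```bash
python3 - <<'E'
from h import *
im=cv2.imread("pics/top0.png")
cv2.imwrite("pics/topcrop.png",cv2.resize(im[170:300,200:500],None,fx=2.66,fy=2.66,interpolation=cv2.INTER_CUBIC))
im=cv2.imread("pics/scene0.png")
cv2.imwrite("pics/scenecrop.png",cv2.resize(im[110:270,180:480],None,fx=2.66,fy=2.66,interpolation=cv2.INTER_CUBIC))
E
```

```text
(no output)
```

View pics/topcrop.png

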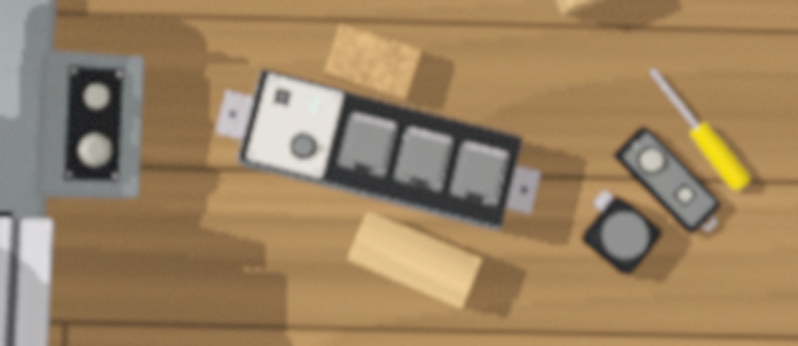

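View pics/scenecrop.png

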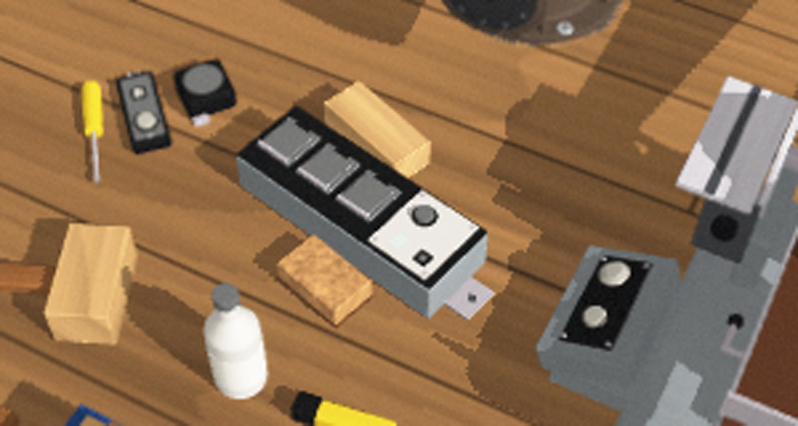

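The top crop shows Reset at full-image pixel (314,225). The remote's larger On button is at (445,230), and the wire loop is at the far end, past Off. On the sander plinth, the smaller Start is at (236,206) and the mushroom Stop is below it at (236,226). The scene view agrees with this layout.

```bash
python3 - <<'E'
from h import *
P=lambda x,y:(y/400,x/640)
tc=lambda x,y:P(200+x/2.66,170+y/2.66); sc=lambda x,y:P(180+x/2.66,110+y/2.66)
for n,a,b,z in [("reset",(303,146),(424,215),75),("test",(283,97),(422,258),68),("on",(652,159),(146,120),28),("off",(685,194),(138,93),23),("start",(96,96),(595,316),88),("stop",(95,150),(613,272),95)]:
    o1,d1=ray("top",tc(*a));o2,d2=ray("scene",sc(*b))
    A=np.stack([d1,-d2],1);s=np.linalg.lstsq(A,o2-o1,rcond=None)[0];p,q=o1+s[0]*d1,o2+s[1]*d2
    print(n,"top",at("top",tc(*a),z).round()[:2],"scene",at("scene",sc(*b),z).round()[:2],"tri",((p+q)/2).round(),"gap",round(np.linalg.norm(p-q),1))
print("table corner",at("top",tc(52,216),255).round(), "plinth front", at("top",tc(142,58),60).round(),at("top",tc(138,196),60).round())
print("glue top",at("scene",sc(227,293),170).round())
E
```

```text
reset top [499.  68.] scene [509.  77.] tri [499.  70.  60.] gap 4.3
test top [554.  92.] scene [561. 100.] tri [555.  94.  57.] gap 5.2
on top [ 497. -336.] scene [ 503. -325.] tri [ 496. -336.   17.] gap 6.8
off top [ 457. -376.] scene [ 464. -365.] tri [ 457. -376.   11.] gap 5.9
start top [548. 299.] scene [556. 307.] tri [549. 303.  75.] gap 4.9
stop top [488. 297.] scene [498. 304.] tri [488. 301.  80.] gap 3.7
table corner [411. 311. 255.] plinth front [596. 253.  60.] [440. 252.  60.]
glue top [758. -26. 170.]
```

Call:
{"method": "carry_out", "body": {"series": [[0.68,0.54,0.04,-0.44],[0.68,0.54,0.04,-0.44],[0.68,0.54,0.04,-0.44],[0.68,0.54,0.04,-0.44],[0.68,0.54,0.04,-0.44]], "fingers": 1}}

```text
t: 1.9
eef_pos: [312.9, -472.5, 200.4]
tcp_rot: [3.141, -0.0, -0.004]
ft_force: [0.8, -0.3, -0.2]
opening: 0.641
grip_force: 0.0
```

Call:
{"method": "carry_out", "body": {"series": [[0.68,0.54,0,0],[0.68,0.54,0,0],[0.68,0.54,0,0],[0.68,0.54,0,0],[0,0,0,0]]}}

```text
t: 2.4
eef_pos: [450.8, -362.8, 200.2]
tcp_rot: [-3.141, -0.001, 0.003]
ft_force: [-0.7, 0.3, -0.6]
opening: 0.216
grip_force: 0.0
```

```bash
cat >> h.py <<'E'
def wl(names,fn):
    cal=env.calibration("wrist");im=env.read_camera("wrist");cv2.imwrite(fn,im[:,:,::-1])
    s=env.state();print(round(s["t"],2),s["eef_pos"].round(1),s["tcp_rot"].round(3),"cam",np.array(cal["pose"])[:3,3].round(),np.array(cal["pose"])[:3,2].round(2))
    for n,z in names:
        for r in env.look_for("wrist",n)[:2]:
            print(n,round(r["conf"],2),(np.array(r["position"])*[400,640]).round(1),at("wrist",r["position"],z,cal)[:2].round(1))
    np.save(fn+".npy",np.array(cal["pose"]))
    return cal
E
python3 - <<'E'
from h import *
wl([("remote_on_top",28),("remote_off",23),("remote",20)],"pics/w1.png")
E
```

```text
2.45 [ 449.3 -364.1  200.1] [ 3.142e+00 -0.000e+00  2.000e-03] cam [ 519. -362.  396.] [-0.24 -0.   -0.97]
remote_on_top 0.8 [141.2 293.1] [ 496.6 -333.5]
remote 0.77 [155.9 308.7] [ 478.5 -351.5]
```

View pics/w1.png

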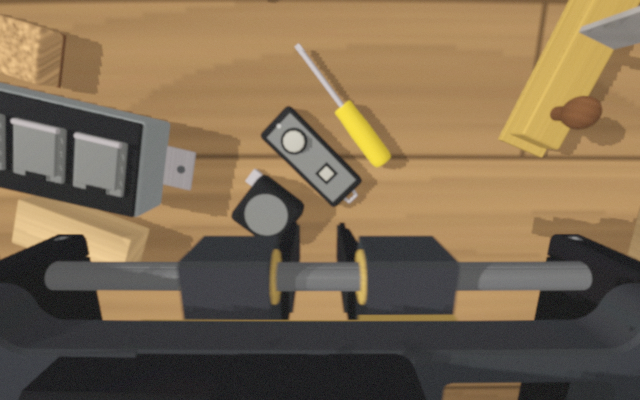

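The wrist view shows On at pixel (293,141), the end away from the wire loop, with Off at (326,173). That puts On at about (497,-334), matching the top camera. Next is Reset.

Call:
{"method": "carry_out", "body": {"series": [[0,0.96,0,0],[0,0.96,0,0],[0,0.96,0,0],[0,0.96,0,0],[0,0.96,0,0]]}}

```text
t: 3.1
eef_pos: [447.0, -125.2, 200.3]
tcp_rot: [3.141, -0.0, -0.004]
ft_force: [0.7, -0.1, -0.6]
opening: 0.002
grip_force: 0.0
```

Call:
{"method": "carry_out", "body": {"series": [[0,0.96,0,0],[0,0.96,0,0],[0,0.96,0,0],[0,0.72,0,0],[0,0,0,0]]}}

```text
t: 3.6
eef_pos: [447.4, 56.4, 200.4]
tcp_rot: [-3.141, -0.0, 0.001]
ft_force: [-0.8, 0.2, -0.2]
opening: 0.001
grip_force: 0.0
```

```bash
python3 - <<'E'
from h import *
wl([("reset_top",75),("test",68),("sander_start_top",88),("sander_stop",94)],"pics/w2.png")
E
```

```text
3.65 [447.7  54.8 200.3] [ 3.141 -0.     0.   ] cam [516.  57. 396.] [-0.24 -0.   -0.97]
reset_top 0.68 [139.2 302.1] [498.1  72.6]
sander_start_top 0.92 [86.8 64.1] [548.5 298.7]
sander_stop 0.66 [149.2  69.7] [489.9 299.6]
```

View pics/w2.png

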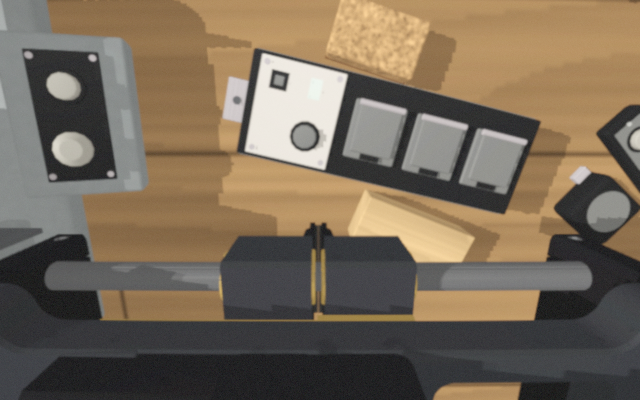

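Reset is at pixel (304,136), giving about (500,71). Test is up-left of it at (279,80). Start at (64,87) agrees with the top camera, at about (548.5,299).

Call:
{"method": "carry_out", "body": {"series": [[0.52,0.16,-0.4,0],[0.52,0.16,-0.6,0],[0,0,-0.6,0],[0,0,-0.5,0],[0,0,-0.2,0]]}}

```text
t: 4.35
eef_pos: [499.0, 68.9, 83.1]
tcp_rot: [3.141, 0.003, -0.004]
ft_force: [-0.2, -0.0, 0.1]
opening: 0.004
grip_force: 0.0
```

Call:
{"method": "carry_out", "body": {"series": [[0,0,0,0],[0,0,-0.04,0],[0,0,-0.04,0],[0,0,-0.02,0],[0,0,0,0]]}}

```text
t: 4.85
eef_pos: [499.9, 70.3, 80.6]
tcp_rot: [3.141, -0.001, -0.002]
ft_force: [-0.4, 0.6, -0.2]
opening: 0.007
grip_force: 0.0
```

Call:
{"method": "carry_out", "body": {"series": [[0,0,-0.04,0],[0,0,-0.04,0],[0,0,-0.04,0],[0,0,-0.04,0],[0,0,0,0]]}}

```text
t: 5.35
eef_pos: [499.6, 70.3, 71.8]
tcp_rot: [3.142, 0.001, -0.002]
ft_force: [-0.2, 0.1, 0.3]
opening: 0.003
grip_force: 0.0
```

Call:
{"method": "carry_out", "body": {"series": [[0,0,-0.02,0],[0,0,0,0],[0,0,-0.02,0],[0,0,0,0],[0,0,0,0]]}}

```text
t: 5.85
eef_pos: [499.8, 70.3, 70.2]
tcp_rot: [3.142, 0.0, -0.002]
ft_force: [-0.2, -0.2, -0.2]
opening: 0.004
grip_force: 0.0
```

```bash
python3 - <<'E'
from h import *
s=env.state();print(s["eef_pos"],s["ft_force"],s["moment"],s["tau"])
im=env.read_camera("scene")
u=proj("scene",[500,71,75])[0];print(u)
x,y=int(u[0]),int(u[1]);cv2.imwrite("pics/s2.png",cv2.resize(im[y-60:y+40,x-60:x+60,::-1],None,fx=6,fy=6,interpolation=cv2.INTER_CUBIC))
s=env.state();print(s["eef_pos"],s["ft_force"])
E
```

```text
[499.78037402  70.26763672  70.17038346] [-0.16912178 -0.1869338  -0.16460625] [-0.00816223  0.02642232 -0.03339079] [-1.35155755e-03 -5.22322261e+01 -1.68368393e+01  2.16254202e-02
 -8.71959468e-02  3.95275526e-05]
[339.02616133 188.00619381]
[499.81782762  70.26047899  70.19242135] [0.55073257 0.19260647 0.49049957]
```

View pics/s2.png

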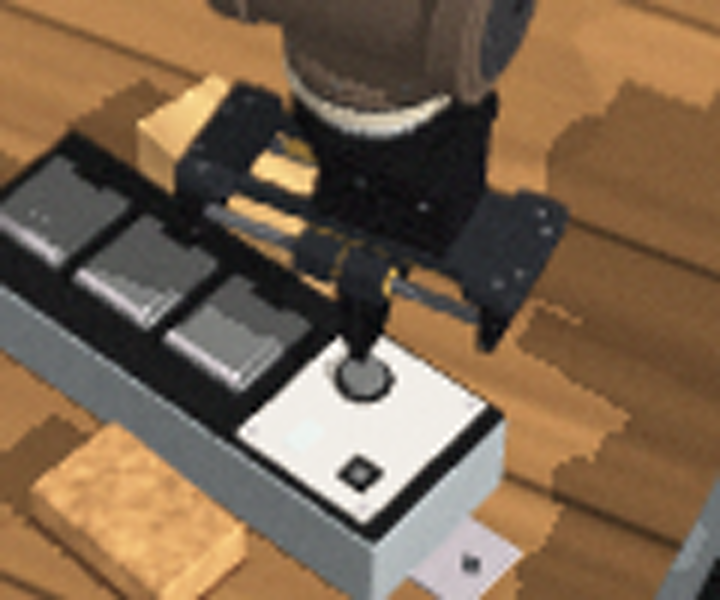

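The scene crop shows the whole Reset button at crop (364,378), still visible, with the fingertips just behind or above it. They aren't touching it yet. I'll check with the wrist camera before going lower.

```bash
python3 - <<'E'
from h import *
cal=wl([("reset_top",75),("test",68)],"pics/w3.png")
p=env.state()["eef_pos"];print("tcp px",proj("wrist",[p,[500,71,75],[500,71,60],[509,77,75]],cal).round())
cal2=dict(cal);cal2["pose"]=np.load("pics/w2.png.npy")
r=env.look_for("wrist","reset_top")
if r:
    o1,d1=ray("wrist",r[0]["position"],cal);o2,d2=ray("wrist",(137/400,303.5/640),cal2)
    s=np.linalg.lstsq(np.stack([d1,-d2],1),o2-o1,rcond=None)[0];print(o1+s[0]*d1,o2+s[1]*d2)
im=cv2.imread("pics/w3.png");cv2.imwrite("pics/w3c.png",cv2.resize(im[100:300,200:440],None,fx=3,fy=3))
E
```

```text
5.95 [499.8  70.3  70.2] [ 3.141e+00 -0.000e+00 -2.000e-03] cam [568.  71. 266.] [-0.24 -0.   -0.97]
reset_top 0.82 [218.2 315.3] [507.4  72.1]
test 0.48 [143.7 275.6] [554.6  97.1]
tcp px [[318. 227.]
 [317. 229.]
 [317. 222.]
 [308. 216.]]
[499.03573828  72.27718031  48.8486856 ] [499.02914338  72.32537402  48.85117335]
```

View pics/w3c.png

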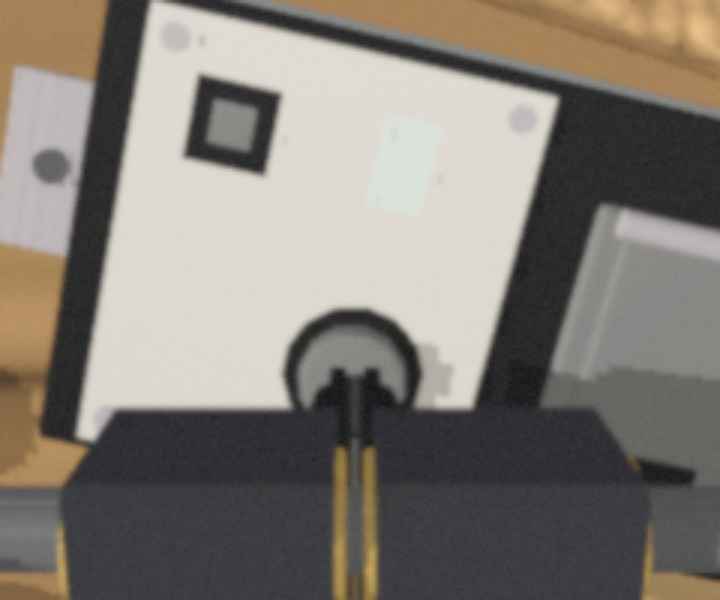

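The wrist crop shows the fingertips over the button's near half, without contact. They're laterally fine but the button is lower than the tool, so I'll keep descending in small steps and watch the force.

Call:
{"method": "carry_out", "body": {"series": [[0.04,0.02,-0.01,0],[0,0,-0.01,0],[0,0,-0.01,0],[0,0,0,0],[0,0,0,0]]}}

```text
t: 6.6
eef_pos: [501.7, 71.3, 68.6]
tcp_rot: [3.141, 0.0, -0.002]
ft_force: [-0.4, -0.2, -0.2]
opening: 0.004
grip_force: 0.0
```

Call:
{"method": "carry_out", "body": {"series": [[0,0,-0.01,0],[0,0,-0.01,0],[0,0,-0.01,0],[0,0,0,0],[0,0,0,0]]}}

```text
t: 7.1
eef_pos: [501.8, 71.3, 67.1]
tcp_rot: [3.141, 0.0, -0.002]
ft_force: [0.3, -0.3, -0.1]
opening: 0.004
grip_force: 0.0
```

Call:
{"method": "carry_out", "body": {"series": [[0,0,-0.01,0],[0,0,-0.01,0],[0,0,-0.01,0],[0,0,0,0],[0,0,0,0]]}}

```text
t: 7.6
eef_pos: [501.8, 71.3, 65.6]
tcp_rot: [3.141, 0.0, -0.002]
ft_force: [-0.8, 0.5, -0.2]
opening: 0.005
grip_force: 0.0
```

Call:
{"method": "carry_out", "body": {"series": [[0,0,-0.01,0],[0,0,-0.01,0],[0,0,0,0],[0,0,0,0],[0,0,0,0]]}}

```text
t: 8.1
eef_pos: [501.8, 71.3, 64.7]
tcp_rot: [3.141, -0.0, -0.002]
ft_force: [-1.2, 0.4, -0.3]
opening: 0.007
grip_force: 0.0
```

Call:
{"method": "carry_out", "body": {"series": [[0,0,-0.01,0],[0,0,-0.01,0],[0,0,-0.01,0],[0,0,0,0],[0,0,0,0]]}}

```text
t: 8.6
eef_pos: [501.8, 71.3, 63.1]
tcp_rot: [3.142, 0.0, -0.002]
ft_force: [-0.5, 0.4, 0.9]
opening: 0.003
grip_force: 0.0
```

Call:
{"method": "carry_out", "body": {"series": [[0,0,-0.01,0],[0,0,-0.01,0],[0,0,-0.01,0],[0,0,0,0],[0,0,0,0]]}}

```text
t: 9.1
eef_pos: [501.8, 71.3, 61.6]
tcp_rot: [3.142, 0.0, -0.002]
ft_force: [-0.6, -1.0, 0.2]
opening: 0.004
grip_force: 0.0
```

```bash
python3 - <<'E'
from h import *
s=env.state();print(s["eef_pos"],s["ft_force"],s["tau"].round(2))
a=env.read_camera("scene");b=env.read_camera("wrist")
u=proj("scene",[500,71,75])[0]
x,y=int(u[0]),int(u[1]);A=cv2.resize(a[y-20:y+20,x-30:x+30,::-1],None,fx=12,fy=12,interpolation=cv2.INTER_CUBIC)
print("tcp scene",proj("scene",[s["eef_pos"]])-[x-30,y-20])
B=cv2.resize(b[190:250,270:380,::-1],(720,393))[:120]
cv2.imwrite("pics/s3.png",np.vstack([A,B]))
E
```

```text
[501.77109409  71.26891556  61.64501058] [-0.63105716 -1.01780051  0.24456099] [-0.000e+00 -5.285e+01 -1.637e+01  2.000e-02 -8.000e-02 -0.000e+00]
tcp scene [[29.75657938 23.0701652 ]]
```

View pics/s3.png

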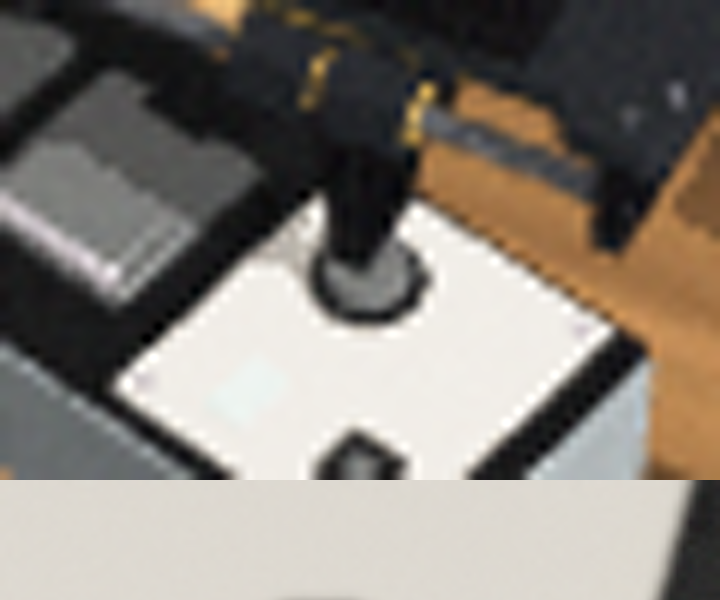

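The scene crop shows the tip right at the button, about 3 mm above it. Everything measured sits about 13 mm lower than nominal, which fits the triangulated heights. I'll keep going down gently.

Call:
{"method": "carry_out", "body": {"series": [[0,0,-0.01,0],[0,0,-0.01,0],[0,0,-0.01,0],[0,0,0,0],[0,0,0,0]]}}

```text
t: 9.7
eef_pos: [501.7, 71.3, 60.1]
tcp_rot: [3.142, 0.0, -0.002]
ft_force: [-0.0, -0.9, 0.3]
opening: 0.002
grip_force: 0.0
```

Call:
{"method": "carry_out", "body": {"series": [[0,0,-0.01,0],[0,0,-0.01,0],[0,0,0,0],[0,0,0,0],[0,0,0,0]]}}

```text
t: 10.2
eef_pos: [501.8, 71.3, 59.2]
tcp_rot: [3.141, 0.0, -0.002]
ft_force: [0.2, -0.1, 0.3]
opening: -0.0
grip_force: 0.0
```

Call:
{"method": "carry_out", "body": {"series": [[0,0,-0.01,0],[0,0,-0.01,0],[0,0,0,0],[0,0,0,0],[0,0,0,0]]}}

```text
t: 10.7
eef_pos: [501.8, 71.3, 58.2]
tcp_rot: [3.142, 0.0, -0.002]
ft_force: [0.1, 0.6, 0.2]
opening: 0.008
grip_force: 0.0
```

Call:
{"method": "carry_out", "body": {"series": [[0,0,-0.01,0],[0,0,-0.01,0],[0,0,0,0],[0,0,0,0],[0,0,0,0]]}}

```text
t: 11.2
eef_pos: [501.8, 71.3, 57.2]
tcp_rot: [3.141, 0.0, -0.002]
ft_force: [0.3, -0.3, 0.4]
opening: 0.002
grip_force: 0.0
```

Call:
{"method": "carry_out", "body": {"series": [[0,0,-0.01,0],[0,0,-0.01,0],[0,0,-0.01,0],[0,0,-0.01,0],[0,0,0,0]]}}

```text
t: 11.7
eef_pos: [501.8, 71.3, 55.1]
tcp_rot: [3.141, 0.0, -0.002]
ft_force: [-0.4, -0.5, -0.4]
opening: 0.004
grip_force: 0.0
```

```bash
python3 - <<'E'
from h import *
s=env.state();print(s["eef_pos"],s["ft_force"],s["tau"].round(2))
a=env.read_camera("scene");b=env.read_camera("wrist")
cal=env.calibration("wrist")
u=proj("scene",[500,71,75])[0]
x,y=int(u[0]),int(u[1]);A=cv2.resize(a[y-20:y+20,x-30:x+30,::-1],(450,300),interpolation=cv2.INTER_CUBIC)
B=cv2.resize(b[180:250,270:375,::-1],(450,300))
cv2.imwrite("pics/s4.png",np.vstack([A,B]))
print(proj("wrist",[s["eef_pos"]],cal)-[270,180])
E
```

```text
[501.76359578  71.2539396   55.10449823] [-0.41543677 -0.49221788 -0.43117817] [-0.000e+00 -5.315e+01 -1.596e+01  2.000e-02 -1.000e-01  0.000e+00]
[[48.12979782 46.84303999]]
```

View pics/s4.png

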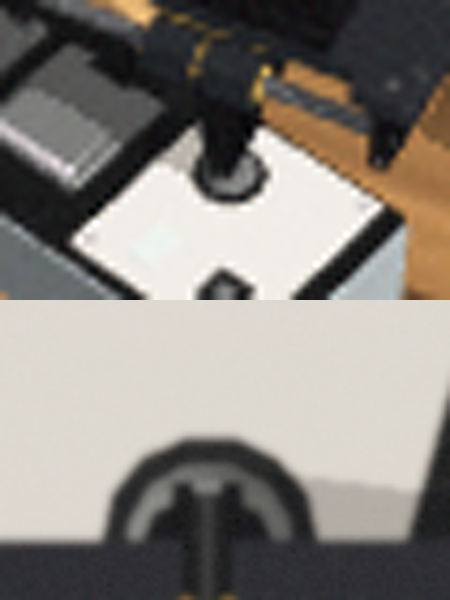

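The tip is now almost over the button's centre, still with no contact. Continuing down in 0.5 mm rows.

Call:
{"method": "carry_out", "body": {"series": [[0,0,-0.01,0],[0,0,-0.01,0],[0,0,-0.01,0],[0,0,-0.01,0],[0,0,0,0]]}}

```text
t: 12.3
eef_pos: [501.7, 71.3, 53.1]
tcp_rot: [3.141, 0.0, -0.002]
ft_force: [0.5, -0.4, -0.3]
opening: 0.003
grip_force: 0.0
```

```bash
python3 - <<'E'
from h import *
from scipy.optimize import least_squares
# Reset centre: multi-view
c=env.calibration("wrist")
V=[]
def cam(n,pose=None):
    q=dict(env.calibration(n)); 
    if pose is not None:q["pose"]=pose
    return q
w2=cam("wrist",np.load("pics/w2.png.npy"));w3=cam("wrist",np.load("pics/w3.png.npy"))
obs=[("top",cam("top"),(314,225)),("scene",cam("scene"),(339.9,191.2)),("w2",w2,(304,136.5)),("w3",w3,(317.7,225.5))]
f=lambda p,o=obs:np.concatenate([(proj("",p,k)[0]-uv) for _,k,uv in o])
r=least_squares(f,[500,71,70]);print(r.x.round(1),r.fun.round(1))
r=least_squares(lambda p:f(p,obs[2:]),[500,71,70]);print("wrist only",r.x.round(1),r.fun.round(1))
for z in(75,60,50):print(z,[at("",(uv[1]/400,uv[0]/640),z,k)[:2].round(1).tolist() for _,k,uv in obs])
E
```

```text
[499.6  70.7  65.5] [-1.  -0.1 -1.  -1.4  0.3  0.7 -0.3 -0.6]
wrist only [500.6  70.6  69.8] [ 0.2 -0.  -0.1  0. ]
75 [[498.6, 67.7], [509.9, 79.0], [500.8, 70.6], [502.4, 70.5]]
60 [[499.8, 67.7], [499.4, 74.1], [500.1, 71.3], [497.2, 70.5]]
50 [[500.5, 67.8], [492.4, 70.9], [499.6, 71.7], [493.8, 70.5]]
```

Call:
{"method": "carry_out", "body": {"series": [[0,0,-0.01,0],[0,0,-0.01,0],[0,0,-0.01,0],[0,0,-0.01,0],[0,0,0,0]]}}

```text
t: 12.8
eef_pos: [501.8, 71.3, 51.1]
tcp_rot: [3.141, 0.0, -0.002]
ft_force: [0.4, -0.4, 0.1]
opening: 0.005
grip_force: 0.0
```

```bash
python3 - <<'E'
from h import *
s=env.state();print(s["eef_pos"],s["ft_force"],s["joints"].round(4))
cal=env.calibration("wrist");b=env.read_camera("wrist");print(np.array(cal["pose"])[:3,3])
a=env.read_camera("scene");u=proj("scene",[500,71,75])[0]
x,y=int(u[0]),int(u[1]);A=cv2.resize(a[y-20:y+20,x-30:x+30,::-1],(600,400),interpolation=cv2.INTER_CUBIC)
cv2.imwrite("pics/s5a.png",A)
o=cv2.imread("pics/w3.png")[180:250,250:390]; n=b[180:250,250:390,::-1]
cv2.imwrite("pics/s5.png",np.vstack([cv2.resize(o,(600,300)),cv2.resize(n,(600,300))]))
E
```

```text
[501.75882026  71.27399627  51.0815952 ] [ 0.38434763 -0.38892665  0.0623081 ] [ 1.0800e-02  5.2530e-01  1.9836e+00 -2.0000e-04  6.3280e-01  1.5833e+00]
[570.4052102   71.5640192  246.86649632]
```

View pics/s5.png

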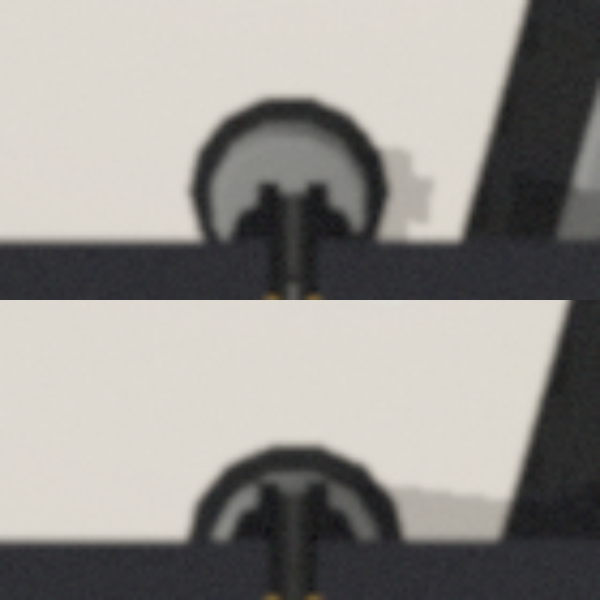

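The lower half (now) compared with the upper half (at z = 70) shows the prongs closing on the button face. I've got visual evidence that the real tips sit about 20 mm above the reported TCP, so contact should be near. I'll continue and calibrate the tip height on first contact.

Call:
{"method": "carry_out", "body": {"series": [[0,0,-0.01,0],[0,0,-0.01,0],[0,0,-0.01,0],[0,0,-0.01,0],[0,0,0,0]]}}

```text
t: 13.4
eef_pos: [501.8, 71.3, 49.2]
tcp_rot: [3.142, -0.0, -0.002]
ft_force: [-0.3, 1.0, 2.9]
opening: 0.002
grip_force: 1.4
```

Call:
{"method": "carry_out", "body": {"series": [[0,0,-0.01,0],[0,0,-0.01,0],[0,0,-0.01,0],[0,0,0,0],[0,0,0,0]]}}

```text
t: 13.9
eef_pos: [501.8, 71.3, 47.7]
tcp_rot: [3.142, -0.0, -0.002]
ft_force: [-0.6, -0.1, 4.3]
opening: 0.004
grip_force: 2.1
```

Contact: 4.3 N at z = 47.7, so first touch was near 50.7. The tips are about 24.3 mm above the reported TCP. I'll press 1.5 mm more, then retreat.

Call:
{"method": "carry_out", "body": {"series": [[0,0,-0.015,0],[0,0,-0.015,0],[0,0,0,0],[0,0,0,0],[0,0,0,0]]}}

```text
t: 14.4
eef_pos: [501.8, 71.3, 46.2]
tcp_rot: [3.141, -0.0, -0.002]
ft_force: [-1.4, 0.3, 5.1]
opening: 0.006
grip_force: 2.8
```

Call:
{"method": "carry_out", "body": {"series": [[0,0,0.1,0],[0,0,0.4,0],[0,0,0.8,0],[0,-0.3,0.6,0],[0,-0.6,0,0]]}}

```text
t: 14.9
eef_pos: [503.2, 26.8, 144.7]
tcp_rot: [3.141, -0.006, 0.001]
ft_force: [1.0, -0.9, -0.2]
opening: 0.004
grip_force: 0.0
```

Call:
{"method": "carry_out", "body": {"series": [[0,-0.9,0,0],[0,-0.9,0,0],[0,-0.9,0,0],[0,-0.9,0,0],[0,-0.9,0,0]]}}

```text
t: 15.4
eef_pos: [501.3, -200.5, 141.2]
tcp_rot: [-3.141, 0.0, -0.002]
ft_force: [1.0, 1.0, -0.0]
opening: 0.006
grip_force: 0.0
```

Call:
{"method": "carry_out", "body": {"series": [[-0.1,-0.9,0,0],[0,-0.9,0,0],[0,-0.9,-0.3,0],[0,0,-0.8,0],[0,0,0,0]]}}

```text
t: 15.9
eef_pos: [494.3, -333.1, 82.0]
tcp_rot: [-3.137, 0.006, -0.004]
ft_force: [-0.1, -0.2, 0.2]
opening: 0.007
grip_force: 0.0
```

```bash
python3 - <<'E'
from h import *
wl([("remote_on_top",28),("remote",20)],"pics/w4.png")
w=dict(env.calibration("wrist"));c4=dict(w);c4["pose"]=np.load("pics/w4.png.npy")
# on-button blob check: bright round region near expected place
im=cv2.imread("pics/w4.png",0);u=proj("",[[497,-334,28],env.state()["eef_pos"]+[0,0,24]],c4);print(u.round(1))
E
```

```text
15.95 [ 495.4 -332.9   84.5] [-3.138e+00  4.000e-03 -2.000e-03] cam [ 564. -334.  277.] [-0.25  0.   -0.97]
remote_on_top 0.85 [199.2 316.2] [ 499.4 -331.3]
remote 0.95 [201.  324.4] [ 495.7 -338.3]
[[319.4 201.9]
 [318.2 239.4]]
```

On is confirmed at about (499,-332). Contact is expected at a reported z of about 3.7. Descending to just above it.

Call:
{"method": "carry_out", "body": {"series": [[0.04,0.02,-0.5,0],[0,0,-0.5,0],[0,0,-0.3,0],[0,0,-0.16,0],[0,0,0,0]]}}

```text
t: 16.55
eef_pos: [499.2, -332.3, 13.8]
tcp_rot: [3.141, -0.0, -0.001]
ft_force: [1.3, -0.8, 1.3]
opening: 0.004
grip_force: 0.0
```

Call:
{"method": "carry_out", "body": {"series": [[0,0,0,0],[0,0,-0.04,0],[0,0,-0.02,0],[0,0,-0.02,0],[0,0,0,0]]}}

```text
t: 17.05
eef_pos: [498.8, -332.8, 9.2]
tcp_rot: [3.141, 0.0, -0.002]
ft_force: [0.9, 0.3, -1.3]
opening: 0.001
grip_force: 0.0
```

Call:
{"method": "carry_out", "body": {"series": [[0,0,-0.02,0],[0,0,-0.02,0],[0,0,-0.02,0],[0,0,-0.02,0],[0,0,0,0]]}}

```text
t: 17.55
eef_pos: [498.7, -332.7, 5.0]
tcp_rot: [-3.141, 0.0, -0.002]
ft_force: [0.2, 0.4, -0.0]
opening: 0.003
grip_force: 0.0
```

Call:
{"method": "carry_out", "body": {"series": [[0,0,-0.02,0],[0,0,-0.02,0],[0,0,0,0],[0,0,0,0],[0,0,0,0]]}}

```text
t: 18.05
eef_pos: [498.8, -332.8, 3.3]
tcp_rot: [3.141, -0.0, -0.002]
ft_force: [-0.1, -0.5, 1.8]
opening: 0.006
grip_force: 1.0
```

Call:
{"method": "carry_out", "body": {"series": [[0,0,-0.02,0],[0,0,-0.02,0],[0,0,-0.016,0],[0,0,0,0],[0,0,0,0]]}}

```text
t: 18.55
eef_pos: [498.8, -332.8, 0.5]
tcp_rot: [3.141, -0.0, -0.002]
ft_force: [-0.5, 1.5, 5.5]
opening: 0.002
grip_force: 2.7
```

Call:
{"method": "carry_out", "body": {"series": [[0,0,-0.01,0],[0,0,0,0],[0,0,0.1,0],[0,0,0.4,0],[0,0,0.8,0]]}}

```text
t: 19.05
eef_pos: [497.5, -331.7, 63.2]
tcp_rot: [-3.138, 0.004, -0.002]
ft_force: [0.8, -0.2, -0.4]
opening: 0.005
grip_force: 0.0
```

Call:
{"method": "carry_out", "body": {"series": [[0,0.3,0.8,0],[0,0.9,0.2,0],[0,0.95,0,0],[0,0.95,0,0],[0,0.95,0,0]]}}

```text
t: 19.55
eef_pos: [498.3, -128.6, 115.1]
tcp_rot: [3.141, -0.0, -0.002]
ft_force: [1.2, -0.3, 0.0]
opening: 0.002
grip_force: 0.0
```

Call:
{"method": "carry_out", "body": {"series": [[0,0.95,0,0],[0,0.95,0,0],[0,0.95,0,0],[0,0.95,0,0],[0,0.95,0,0]]}}

```text
t: 20.05
eef_pos: [498.4, 109.2, 115.0]
tcp_rot: [3.141, 0.0, -0.002]
ft_force: [1.1, -0.6, -0.2]
opening: 0.007
grip_force: 0.0
```

Call:
{"method": "carry_out", "body": {"series": [[0,0.8,0.4,0],[0,0.8,0.4,0],[0,0.8,0,0],[0,0.8,0,0],[0,0,0,0]]}}

```text
t: 20.55
eef_pos: [498.3, 271.0, 154.8]
tcp_rot: [-3.141, -0.0, 0.002]
ft_force: [0.4, -0.2, -0.1]
opening: 0.007
grip_force: 0.0
```

```bash
python3 - <<'E'
from h import *
cal=wl([("sander_start_top",88),("sander_stop",94)],"pics/w5.png")
im=cv2.imread("pics/w5.png");cv2.imwrite("pics/w5c.png",cv2.resize(im[20:260,160:480],None,fx=2,fy=2))
E
```

```text
20.6 [498.2 269.  154.6] [3.141e+00 0.000e+00 2.000e-03] cam [567. 271. 351.] [-0.24 -0.   -0.97]
sander_start_top 0.72 [140.2 279.9] [551.3 303. ]
sander_stop 0.67 [211.1 281.6] [491.3 302.5]
```

View pics/w5c.png

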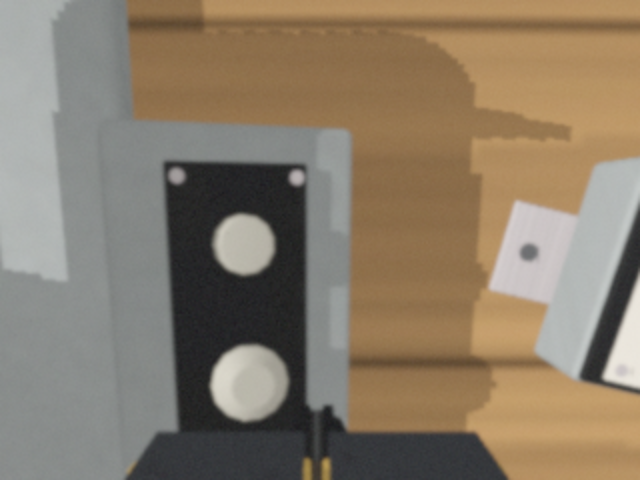

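Start (plain, smaller) is at wrist pixel (281,142), about (550,302,88). The mushroom Stop is at (284,211), 60 mm nearer the robot. I'll put the tip's far edge over Start's centre and descend.

Call:
{"method": "carry_out", "body": {"series": [[0.52,0.28,0,0],[0.52,0.28,-0.1,0],[0,0,-0.5,0],[0,0,-0.5,0],[0,0,-0.2,0]]}}

```text
t: 21.2
eef_pos: [550.1, 293.4, 87.7]
tcp_rot: [3.14, 0.003, -0.003]
ft_force: [-0.1, 0.9, 0.2]
opening: 0.003
grip_force: 0.0
```

Call:
{"method": "carry_out", "body": {"series": [[0,0,-0.12,0],[0,0,-0.12,0],[0,0,0,0],[0,0,0,0],[0,0,0,0]]}}

```text
t: 21.7
eef_pos: [551.0, 295.4, 78.6]
tcp_rot: [-3.141, -0.001, -0.001]
ft_force: [0.9, -0.1, 0.5]
opening: 0.004
grip_force: 0.0
```

Call:
{"method": "carry_out", "body": {"series": [[0,0.02,-0.06,0],[0,0.02,-0.06,0],[0,0,-0.03,0],[0,0,-0.03,0],[0,0,0,0]]}}

```text
t: 22.2
eef_pos: [550.7, 297.3, 68.6]
tcp_rot: [3.141, 0.0, -0.002]
ft_force: [-0.4, -0.8, 0.1]
opening: 0.006
grip_force: 0.0
```

Call:
{"method": "carry_out", "body": {"series": [[0,0,-0.02,0],[0,0,-0.02,0],[0,0,-0.02,0],[0,0,0,0],[0,0,0,0]]}}

```text
t: 22.7
eef_pos: [550.8, 297.2, 65.9]
tcp_rot: [3.141, 0.0, -0.002]
ft_force: [-0.3, 0.3, -0.4]
opening: 0.002
grip_force: 0.0
```

Call:
{"method": "carry_out", "body": {"series": [[0,0,-0.02,0],[0,0,-0.02,0],[0,0,0,0],[0,0,0,0],[0,0,0,0]]}}

```text
t: 23.2
eef_pos: [550.8, 297.3, 63.9]
tcp_rot: [3.142, -0.0, -0.002]
ft_force: [0.3, -0.4, 0.4]
opening: 0.001
grip_force: 0.2
```

Call:
{"method": "carry_out", "body": {"series": [[0,0.007,-0.02,0],[0,0.007,-0.02,0],[0,0,0,0],[0,0,0,0],[0,0,0,0]]}}

```text
t: 23.7
eef_pos: [550.8, 298.0, 61.9]
tcp_rot: [3.142, -0.0, -0.002]
ft_force: [0.3, 0.7, 2.4]
opening: 0.005
grip_force: 0.9
```

Call:
{"method": "carry_out", "body": {"series": [[0,0.007,-0.02,0],[0,0.007,-0.02,0],[0,0.007,-0.02,0],[0,0,0,0],[0,0,0,0]]}}

```text
t: 24.2
eef_pos: [550.8, 299.1, 58.7]
tcp_rot: [3.142, 0.0, -0.002]
ft_force: [-0.1, 1.0, 1.0]
opening: 0.004
grip_force: 0.5
```

Call:
{"method": "carry_out", "body": {"series": [[0,0.004,-0.01,0],[0,0.004,-0.01,0],[0,0,0,0],[0,0,0,0],[0,0,0,0]]}}

```text
t: 24.7
eef_pos: [550.8, 299.4, 57.8]
tcp_rot: [3.141, 0.0, -0.002]
ft_force: [-0.8, 0.2, 2.1]
opening: 0.006
grip_force: 1.0
```

Call:
{"method": "carry_out", "body": {"series": [[0,0.003,-0.008,0],[0,0,0,0],[0,0.003,-0.008,0],[0,0,0,0],[0,0,0,0]]}}

```text
t: 25.2
eef_pos: [550.8, 299.7, 57.1]
tcp_rot: [3.141, -0.0, -0.002]
ft_force: [0.3, -0.8, 4.7]
opening: 0.006
grip_force: 2.0
```

Call:
{"method": "carry_out", "body": {"series": [[0,0.002,-0.006,0],[0,0,0,0],[0,0,0,0],[0,0,0,0],[0,0,0,0]]}}

```text
t: 25.7
eef_pos: [550.8, 299.7, 57.0]
tcp_rot: [3.141, -0.0, -0.002]
ft_force: [-0.7, -0.6, 6.4]
opening: 0.003
grip_force: 3.3
```

The force is rising with no further travel (z stuck at 57.0), so Start is at its stop. Retreating along the normal, then up and clear.

Call:
{"method": "carry_out", "body": {"series": [[0,-0.04,0.1,0],[0,-0.1,0.4,0],[0,-0.2,0.8,0],[0,-0.3,0.8,0],[0,-0.6,0.4,0]]}}

```text
t: 26.2
eef_pos: [551.4, 238.5, 184.8]
tcp_rot: [-3.14, -0.003, 0.0]
ft_force: [0.9, -1.1, 0.2]
opening: 0.0
grip_force: 0.0
```

Call:
{"method": "carry_out", "body": {"series": [[0,-0.6,0.4,0],[0,-0.4,0,0],[0,0,0,0],[0,0,0,0],[0,0,0,0]]}}

```text
t: 26.7
eef_pos: [550.6, 188.6, 201.3]
tcp_rot: [3.141, 0.001, -0.001]
ft_force: [0.6, 0.1, 0.2]
opening: 0.002
grip_force: 0.0
```

```bash
python3 - <<'E'
from h import *
s=env.state();print(s["t"],s["eef_pos"].round(1),s["ft_force"].round(1))
a=env.read_camera("scene");im0=cv2.imread("pics/scene0.png")
A=cv2.resize(im0[110:270,180:480],(600,290));B=cv2.resize(a[110:270,180:480,::-1],(600,290))
cv2.imwrite("pics/final.png",np.vstack([A,B]))
E
```

```text
26.7 [550.6 188.6 201.3] [0.6 0.1 0.2]
```

View pics/final.png

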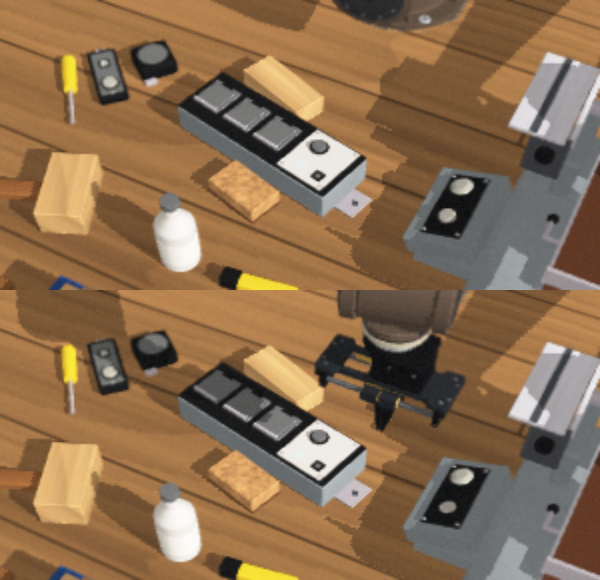

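The before/after view shows nothing has moved, Start (447,508) sits lower in its plate, and the arm is clear.

```bash
python3 -c "
from cell import env
print(env.job_done())"
```

```text
the job is handed in; nothing more can be done
None
```

I pressed Reset, then On, then Start fully in to its stop, all with light forces (about 6 N at most). The last picture shows nothing shifted and the arm clear, and the job was handed in at about 27 s, though no verdict was returned.

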